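# Lock the sample carrier with its quarter-turn T-key

## Robot

A 7-joint arm with a two-finger parallel gripper is mounted at the origin on the work surface; the furniture and walls round the work are solid. World frame = base frame: x ahead of the robot, y to its left, z up, the work surface at z = 0. Lengths are in m, angles in rad, forces in N, time in s.
With the tool pointing down it reaches from about 0.425 to 0.925 m from the base axis. Payload 6.8 kg.
Tool frame: the origin (TCP) lies on the front face of the gripper's body, between the roots of the fingers; the fingertips stand 73 mm ahead of it and the grasp point (between the pads) lies 54 mm ahead of it (env.nose_length is the distance from the TCP to the fingertips, in m); z points along the fingers, y is the line along which they close (so a half turn about z gives the same grasp; the last joint's range is limited). The gripper opens to 85 mm and grips with 20 to 120 N. Pads are 22 mm wide; open, the fingers measure 114 mm over their backs; the gripper's body (76 mm by 85 mm) begins 54 mm behind the grasp point. The pads swing forward as they close: fully open they stand 13 mm farther back than shut.
Start: joints at [-1.259, 0.477, 0.022, 1.555, -0.011, 1.109, -0.083], TCP at [0.275, 0.616, 0.304] pointing down, gripper open.
Joint ranges: [-2.96, 2.96], [-0.34, 2.1], [-1.41, 1.46], [0.24, 2.44], [-1.37, 4.51], [0.17, 1.92], [-2.96, 2.96]. Speed limits (rad/s): [2.39, 2.39, 3.14, 3.14, 3.14, 3.14, 3.14].

## Interface

Orientations are given as a unit quaternion [w, x, y, z].
In Python, from cell import env, kin, camera, calibration, job gives the robot as it stands. The module is installed in compiled form; this text tells all that it offers. Calls block until the motion is done:
- env.reach(position, orientation): joint-space move of the TCP to a pose.
- env.movel(position, velocity=0.15, rot=None, stop_force=None): straight line of the TCP; rot=None keeps the orientation; velocity is the mean speed in m/s. With stop_force (N) it stops when the force on the tool has changed by that much, and returns True; else False.
- env.goto_joints(angles): joint-space move.
- env.grip(opening, f_grip=None): finger opening in m; f_grip is the grip in N (None keeps the last); returns when the fingers have stopped.
- env.dwell(seconds).
- kin.inverse_kinematics(position, orientation): joint angles nearest the present ones, or None.
- env.get_state(): the state.
- camera(name): name is "side" or "top" or "wrist"; returns (picture, depth): 400x640x3 uint8, blue, green, red; 400x640 float32, m along the optical axis (not along the pixel's ray), 0 where there is no reading.
- calibration(name): a dict with "fx", "fy", "cx", "cy" (pixels), "rvec" (rotation vector, rad) and "tvec" (3), from world to camera coordinates, as OpenCV has them. Camera axes: x right, y down, z forward; pixel columns grow to the right and rows downward; lengths in m; the calibration is good to about 2 mm. A picture is of the moment at which its call begins: read the wrist's pose just before it. calibration takes no time and is no camera call; for the wrist camera it gives the pose at the moment of the call.
A pose or a line that the arm cannot do raises env.PlanningError and nothing moves.
- job.job_done(): hands the job in; it is judged then, once.
The state is a dict: "time": time; "qpos": joint angles; "joint_velocities": joint speeds; "joint_torque": joint torques, N m; "tcp_pos": TCP position; "orientation": TCP orientation; "force": force on the tool from outside, world axes, zero at the start; "torque": the same for the moment, N m; "opening": finger opening in m; "gripper_force": force on a finger pad.
Only numpy, scipy, OpenCV 4.12 (cv2) and the standard library are available. Lean on these libraries where they do the work, as an engineer would, in place of code of your own. Each camera call takes 0.05 s, during which the arm holds its last target. There are 200 camera calls.

## Task

Take the T-key from its black stand and lock the sample carrier with it: pass the key's T-head down through the slot in the carrier's lid, press it gently against the spring inside, give it a quarter turn and let it rise into its catch, so that the key stays upright with its grip square across the slot. Never force the key (no more than 30 N against the carrier), let go of it once it is locked, and leave the other things on the desk where they are.

Things in the scene. Friction and masses are not known exactly. Their poses are not given: they have to be found in the camera images.
- key_grip (a point): Centre to grip at of the loose T-key: a black paddle 14 mm thick (x), 50 mm long (y), 34 mm tall, from 19 mm below this point to 15 mm above it, at the top of the key; grasp it across its 14 mm. z is up along the stem. The steel T-head at the foot of the key lies along the same y. Half a turn leaves the key the same
- key_head (a point): Centre of the key's steel T-head, a cross bar 8 mm (x) by 32 mm (y) by 7 mm tall at the foot of the key, 87.5 mm straight below key_grip; same axes. A round stem of 9 mm diameter joins it to the paddle, with a collar 17 mm across and 4 mm tall just under the paddle
- key: The whole T-key, about 60 g and 106 mm tall, upright in its stand at the start; origin at the centre of the underside of its T-head, axes as key_head
- key_stand: Fixed black stand of the key, 56 x 66 mm, 40 mm tall, origin at the centre of its underside; the T-head stands in a well 11 mm (its x) by 35 mm (its y), whose floor is 10 mm above the desk, so the key must be lifted 30 mm to come clear
- carrier: The sample carrier, a fixed grey box with a white lid, 120 mm (x) by 150 mm (y), 86 mm tall, with a steel lock plate (70 x 70 mm) in the middle of its lid and a hidden lock below it; origin at the centre of its underside, z up
- lock_slot (a point): Centre of the slot in the lock plate, level with the plate's top, 86 mm above the desk; axes as carrier. The slot is 12 mm wide (x) and 37 mm long (y) and its plain edges have no lead-in. Hidden below is a steel catch block with the same slot; in its underside is a groove 12.5 mm wide and 5 mm deep along x, square across the slot, into which the T-head must rise
- catch_top (a point): Point 26 mm below lock_slot, the highest place of the groove's ceiling: the block (with its plunger) sits 0 to 24 mm lower than this, differently each time, which is not shown and must be felt. A spring plunger meets the underside of the inserted T-head 6 mm below the groove's ceiling
- catch_low (a point): Point 50 mm below lock_slot, the lowest place of the groove's ceiling. The plunger pushes up with 3 N at first touch and 1.6 N more per mm. Pressed 6 mm (12.5 N) the head is below the block and turns freely either way, with no stop; with less it jams. At 9.5 mm (18 N) it bottoms hard. Once square (within 7 degrees), the head rises into the groove and is held there by about 5 N
- mid_cup: Bystander: clear lidded cup, 58 mm across, 65 mm tall, standing between the carrier and the key stand; origin at the centre of its underside
- far_cup: Bystander: clear lidded cup, 58 mm across, 65 mm tall, to the right; origin at the centre of its underside

How it is judged:
By the outcome, as a careful person would: the job done as asked, in the order asked, and still so for the second after the job is handed in, with the robot touching nothing.
It also fails if it takes over 59 s, if anything falls off the work surface, if the arm or the gripper's body presses on something with over 40 N, if the wrist force passes 120 N, or if a joint passes its speed limit or range.

## Working session

There is one attempt and no reset: what is moved stays moved. The work goes in short steps, each a Python script; the robot and the scene stay as the last script left them, time stands still between calls to the robot, and variables do not carry over. Pictures are saved under pics/ and viewed, at most 10 in all, crops included, and the job is handed in when it is done.

```bash
mkdir -p pics; python3 - <<'E'
from cell import env,camera,calibration
import cv2,numpy as np
for n in("top","side"):
    im,d=camera(n);cv2.imwrite(f"pics/{n}0.png",im);np.save(f"pics/{n}0.npy",d)
    c=calibration(n);print(n,{k:np.round(np.array(v).ravel(),4).tolist() for k,v in c.items()})
    R,_=cv2.Rodrigues(np.array(c["rvec"]));print("cam at",-R.T@np.array(c["tvec"]).ravel())
s=env.get_state();print(s)
print(env.nose_length)
E
```

```text
top {'fx': [424.1286], 'fy': [424.1286], 'cx': [318.7705], 'cy': [200.4212], 'rvec': [2.1291, -2.0892, 0.2194], 'tvec': [-0.1044, 0.4191, 0.9979]}
cam at [ 0.20351331 -0.10155432  1.06326232]
side {'fx': [450.187], 'fy': [450.187], 'cx': [316.7635], 'cy': [203.3429], 'rvec': [0.7131, -2.335, 1.4434], 'tvec': [0.3194, 0.2377, 0.7909]}
cam at [-0.06849949  0.67765535  0.56588049]
{'time': 0.1, 'qpos': array([-1.25909366,  0.47773294,  0.02233917,  1.55637876, -0.01145948,
        1.1092949 , -0.0831169 ]), 'joint_velocities': array([-0.00032247, -0.00086987, -0.00057064, -0.00462742, -0.00109147,
        0.00085715, -0.00087778]), 'joint_torque': array([ 4.89784550e-03, -5.97760105e+01,  1.61383934e+00, -2.81954420e+01,
        1.27958728e-02,  5.02384908e-03, -1.72630183e-05]), 'tcp_pos': array([0.27495293, 0.61599621, 0.30300133]), 'orientation': array([-9.75609685e-05,  2.08351580e-01,  9.78053633e-01, -8.37245279e-04]), 'force': array([-0.02650296, -0.43725741, -0.0359081 ]), 'torque': array([ 0.00452927, -0.03057195,  0.00076114]), 'gripper_force': 0.0, 'opening': 0.08553068011954405}
0.0726
```

View pics/top0.png

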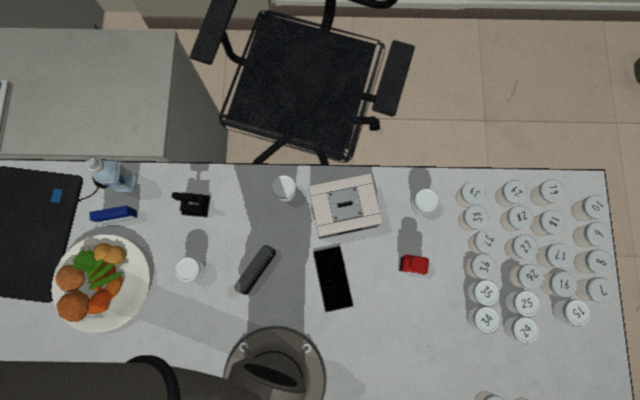

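View pics/side0.png

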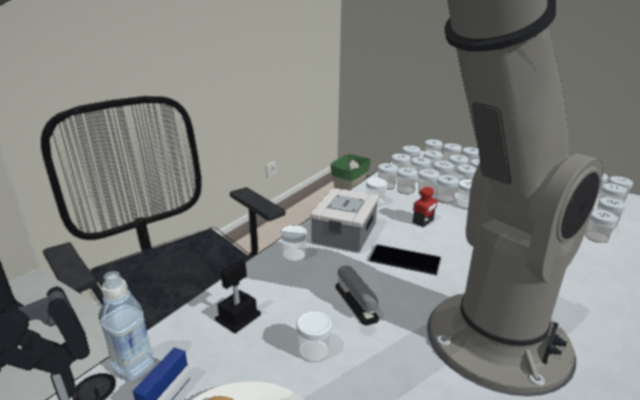

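Top view: the key stand is at about (194,205) with the paddle at (180,197), the carrier's lock plate at (346,204), mid cup at (284,187) and far cup at (427,200). The side view shows the key upright in its stand at (237,290), next to the bottle. I'll compute rough positions and where the wrist camera sits.

```bash
cat > h.py <<'E'
from cell import env,kin,camera,calibration,job
import cv2,numpy as np
from scipy.spatial.transform import Rotation as Rn
def cam(c):
    R,_=cv2.Rodrigues(np.array(c["rvec"],float)); return R,np.array(c["tvec"],float).ravel()
def ray(c,px,z):
    R,t=cam(c);px=np.atleast_2d(px).astype(float)
    d=np.c_[(px[:,0]-c["cx"])/c["fx"],(px[:,1]-c["cy"])/c["fy"],np.ones(len(px))]@R
    o=-R.T@t; return o+d*((z-o[2])/d[:,2])[:,None]
def proj(c,P):
    R,t=cam(c);q=np.atleast_2d(P)@R.T+t
    return np.c_[q[:,0]/q[:,2]*c["fx"]+c["cx"],q[:,1]/q[:,2]*c["fy"]+c["cy"]]
def down(yaw): # tool z down, tool y axis at angle yaw from world x
    y=np.array([np.cos(yaw),np.sin(yaw),0]);z=np.array([0,0,-1.]);x=np.cross(y,z)
    q=Rn.from_matrix(np.c_[x,y,z]).as_quat(); return q[[3,0,1,2]]
def shoot(n,name):
    c=calibration(n);im,d=camera(n);cv2.imwrite(f"pics/{name}.png",im);np.save(f"pics/{name}.npy",d)
    import pickle;pickle.dump(c,open(f"pics/{name}.pkl","wb"));return c,im,d
E
python3 - <<'E'
from h import *
c=calibration("top")
print("stand",ray(c,[194,205],.04),"paddle top",ray(c,[180,197],.117),"slot",ray(c,[346,204],.086),"midcup",ray(c,[284,187],.065),"far",ray(c,[427,200],.065))
w=calibration("wrist");R,t=cam(w);s=env.get_state();q=s["orientation"];T=Rn.from_quat(q[[1,2,3,0]]).as_matrix()
print("cam in tool",T.T@(-R.T@t-s["tcp_pos"]));print("axes in tool (cols cam x,y,z)\n",np.round(T.T@R.T,3),w["fx"]);print("tool y world",T[:,1])
for p in [(.495,.21,.33),(.495,-.15,.33)]:
  for y in (0,np.pi,np.pi/2,-np.pi/2):
    j=kin.inverse_kinematics(p,down(y));print(p,y,None if j is None else np.round(j,2))
E
python3 -c "
import cv2;im=cv2.imread('pics/top0.png')[150:250,150:450];cv2.imwrite('pics/topcrop.png',cv2.resize(im,None,fx=2.6,fy=2.6,interpolation=cv2.INTER_CUBIC))"
```

```text
stand [[0.404562   0.21050179 0.04      ]] paddle top [[0.40746359 0.22052762 0.117     ]] slot [[ 0.40464015 -0.16083022  0.086     ]] midcup [[ 0.44818942 -0.01166283  0.065     ]] far [[ 0.42245132 -0.35693633  0.065     ]]
cam in tool [ 0.06799997 -0.00098252 -0.07028219]
axes in tool (cols cam x,y,z)
 [[-0.    -0.964 -0.267]
 [ 1.    -0.    -0.   ]
 [ 0.    -0.267  0.964]] 289.37538586099026
tool y world [ 0.40755788  0.91317784 -0.0016784 ]
(0.495, 0.21, 0.33) 0 [-0.88  0.23  0.44  1.88 -0.11  1.06 -0.4 ]
(0.495, 0.21, 0.33) 3.141592653589793 [-0.4   0.23 -0.13  1.85  0.03  1.06  2.59]
(0.495, 0.21, 0.33) 1.5707963267948966 [-0.64  0.22  0.15  1.86 -0.04  1.06  1.09]
(0.495, 0.21, 0.33) -1.5707963267948966 [-1.09  0.26  0.69  1.89 -0.19  1.06 -1.89]
(0.495, -0.15, 0.33) 0 [-0.59  0.26  0.92  1.94 -0.23  1.05  0.43]
(0.495, -0.15, 0.33) 3.141592653589793 [-0.81  0.43  1.3   1.95 -0.47  1.12 -2.46]
(0.495, -0.15, 0.33) 1.5707963267948966 [-0.48  0.23  0.78  1.94 -0.18  1.05  1.94]
(0.495, -0.15, 0.33) -1.5707963267948966 [-0.68  0.29  1.04  1.94 -0.29  1.06 -1.08]
```

View pics/topcrop.png

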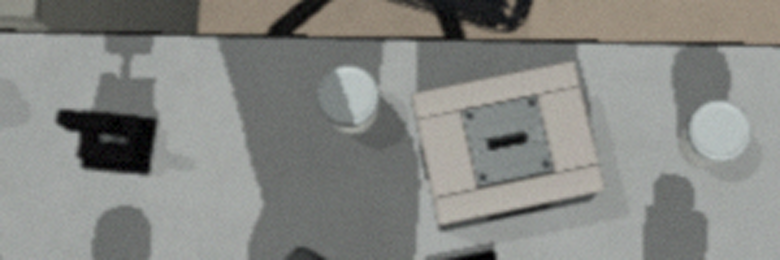

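The crop shows the paddle running along world y (crop 58–120, 118). The slot centre is at crop (507,141), slightly rotated from world y. Next: check the bottle height and reachability, then move the wrist camera over the key.

```bash
python3 - <<'E'
from h import *
c=calibration("top");d=np.load("pics/top0.npy")
R,t=cam(c)
v,u=np.mgrid[0:400,0:640];P=np.dstack([(u-c["cx"])/c["fx"]*d,(v-c["cy"])/c["fy"]*d,d])-t;P=P@R
b=P[150:230,60:145];m=d[150:230,60:145]>0;b=b[m];b=b[b[:,2]>.03]
print("bottle/box max z",b[:,2].max(),b[b[:,2].argmax()],b[:,:2].min(0),b[:,:2].max(0))
for p in [(.405,.215,.31),(.405,.215,.155),(.405,-.16,.31),(.405,-.16,.165)]:
  for y in (0,np.pi/2,-np.pi/2,np.pi):
    j=kin.inverse_kinematics(p,down(y));print(p,round(y,2),None if j is None else np.round(j,2))
E
```

```text
bottle/box max z 0.18761889735525078 [0.47239773 0.4001556  0.1876189 ] [0.35857896 0.36421799] [0.49278183 0.45598484]
(0.405, 0.215, 0.31) 0 [-0.99  0.1   0.4   2.07 -0.05  0.98 -0.57]
(0.405, 0.215, 0.31) 1.57 [-0.74  0.11  0.13  2.05 -0.02  0.98  0.96]
(0.405, 0.215, 0.31) -1.57 [-1.22  0.11  0.65  2.08 -0.08  0.98 -2.1 ]
(0.405, 0.215, 0.31) 3.14 [-0.5   0.12 -0.13  2.04  0.02  0.99  2.5 ]
(0.405, 0.215, 0.155) 0 [-0.91  0.36  0.34  2.2  -0.21  0.61 -0.42]
(0.405, 0.215, 0.155) 1.57 [-0.68  0.35  0.06  2.19 -0.04  0.61  0.98]
(0.405, 0.215, 0.155) -1.57 [-1.12  0.4   0.61  2.22 -0.39  0.63 -1.8 ]
(0.405, 0.215, 0.155) 3.14 [-0.41  0.36 -0.25  2.17  0.15  0.63  2.37]
(0.405, -0.16, 0.31) 0 [-0.73  0.06  1.03  2.14 -0.06  0.98  0.34]
(0.405, -0.16, 0.31) 1.57 [-0.61  0.06  0.89  2.13 -0.05  0.98  1.89]
(0.405, -0.16, 0.31) -1.57 [-0.99  0.13  1.36  2.14 -0.16  0.98 -1.11]
(0.405, -0.16, 0.31) 3.14 [-0.99  0.14  1.37  2.14 -0.16  0.98 -2.68]
(0.405, -0.16, 0.165) 0 [-0.53  0.45  0.95  2.27 -0.6   0.68  0.86]
(0.405, -0.16, 0.165) 1.57 [-0.27  0.34  0.6   2.26 -0.33  0.62  2.14]
(0.405, -0.16, 0.165) -1.57 [-0.38  0.37  0.74  2.27 -0.42  0.64 -0.9 ]
(0.405, -0.16, 0.165) 3.14 [-0.7   0.7   1.28  2.28 -0.93  0.88 -1.94]
```

```bash
python3 - <<'E'
from h import *
env.movel([.275,.616,.335],velocity=.2)
env.reach([.405,.215,.30],down(0)); env.dwell(.1)
c,im,d=shoot("wrist","wkey"); s=env.get_state();print(s["time"],s["tcp_pos"],s["qpos"])
E
```

```text
2.1167 [0.40503616 0.2161475  0.30005014] [-0.98555849  0.11756056  0.39303366  2.07641584 -0.05475724  0.95690984
 -0.56131166]
```

View pics/wkey.png

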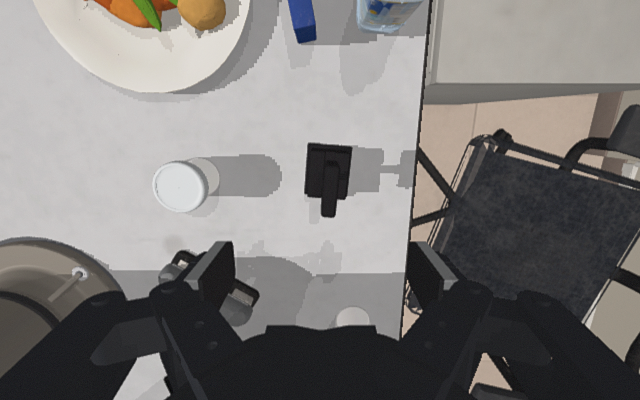

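The wrist view shows the key's black paddle at about (329,190), in front of its stand at (328,172). I'll separate paddle and stand by depth.

```bash
cat >> h.py <<'E'
def heights(c,d):
    R,t=cam(c);v,u=np.mgrid[0:400,0:640]
    return (np.dstack([(u-c["cx"])/c["fx"]*d,(v-c["cy"])/c["fy"]*d,d])-t)@R
def rect(pts2): # min-area rect of world xy (m): centre, sizes(long,short), long-axis angle
    (cx,cy),(a,b),_=r=cv2.minAreaRect((pts2*1000).astype(np.float32))
    B=cv2.boxPoints(r);e=[B[1]-B[0],B[2]-B[1]];e=max(e,key=np.linalg.norm)
    return np.array([cx,cy])/1000,max(a,b),min(a,b),np.arctan2(e[1],e[0])%np.pi
E
python3 - <<'E'
from h import *
import pickle
c=pickle.load(open("pics/wkey.pkl","rb"));d=np.load("pics/wkey.npy");im=cv2.imread("pics/wkey.png")
P=heights(c,d);sub=P[120:240,280:380];dd=d[120:240,280:380]
z=sub[...,2]
print(np.histogram(z[dd>0],bins=np.arange(-.01,.14,.01)))
def comp(zlo,zhi,zz):
    m=((z>zlo)&(z<zhi)&(dd>0)).astype(np.uint8)
    cs,_=cv2.findContours(m,cv2.RETR_EXTERNAL,cv2.CHAIN_APPROX_NONE);k=max(cs,key=cv2.contourArea)
    px=k[:,0,:]+[280,120];r=rect(ray(c,px,zz)[:,:2]);print(zz,r[0],r[1:3],np.degrees(r[3]),"px",cv2.minAreaRect(k),z[m>0].mean())
    mm=sub[m>0];print(" depth median xy",(mm.min(0)+mm.max(0))/2, np.median(mm,0))
comp(.112,.13,.116);comp(.075,.13,.116);comp(.033,.046,.04)
print(np.round(z[66:100:2,46]*1000))
E
python3 -c "
import cv2;im=cv2.imread('pics/wkey.png')[135:225,280:380];cv2.imwrite('pics/wkc.png',cv2.resize(im.clip(0,85)*3,None,fx=6,fy=6,interpolation=cv2.INTER_NEAREST))"
```

```text
(array([5029, 4518,  216,   33,  610,  651,    0,    0,    0,   27,   34,
         36,  801,    0,    0]), array([-0.01,  0.  ,  0.01,  0.02,  0.03,  0.04,  0.05,  0.06,  0.07,
        0.08,  0.09,  0.1 ,  0.11,  0.12,  0.13,  0.14]))
0.116 [0.41283221 0.2170307 ] (49.64860153198242, 13.83707046508789) 85.40998 px ((50.04508590698242, 70.50410461425781), (15.391075134277344, 52.963409423828125), 5.19442892074585) 0.1157354840739158
 depth median xy [0.41289218 0.21645352 0.11506535] [0.4128594  0.21791872 0.11583388]
0.116 [0.41205536 0.2189738 ] (53.404869079589844, 15.70463752746582) 85.49563 px ((49.12376403808594, 68.26238250732422), (17.413150787353516, 57.21464538574219), 5.710593223571777) 0.11354061006743912
 depth median xy [0.41289218 0.21650119 0.09945396] [0.41272219 0.21950693 0.11570073]
0.04 [0.41287009 0.21693919] (56.2440071105957, 45.79098892211914) 85.319435 px ((48.09857177734375, 54.26788330078125), (39.872615814208984, 47.56802749633789), 4.573921203613281) 0.03996659385343255
 depth median xy [0.41271428 0.21641189 0.0375861 ] [0.40591339 0.22249479 0.04003762]
[116. 116. 117. 116. 116. 115. 116. 114. 116. 116. 116. 115. 115. 117.
 116. 116.  -0.]
```

View pics/wkc.png

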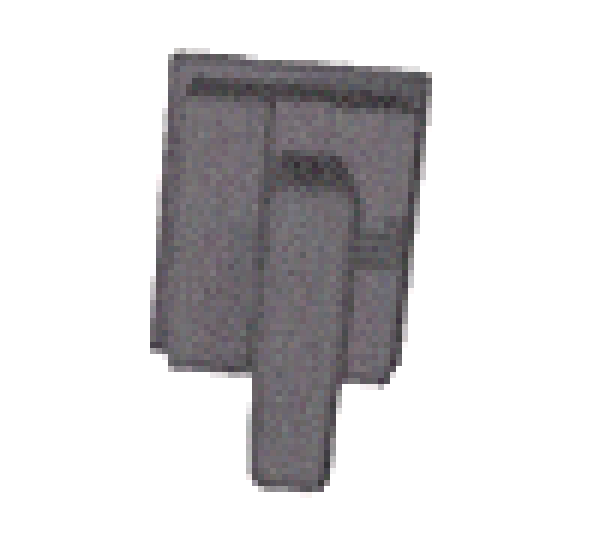

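The paddle top fits cleanly: 49.6 × 13.8 mm, centred at (0.4128, 0.2170), with its long axis at 85.4°. The slot is next, viewed from the same relative pose.

```bash
python3 - <<'E'
from h import *
env.reach([.400,-.160,.27],down(np.radians(11))); env.dwell(.1)
c,im,d=shoot("wrist","wslot"); s=env.get_state();print(s["time"],s["tcp_pos"])
print(proj(c,[.405,-.161,.086]))
P=heights(c,d);z=P[...,2]
g=cv2.cvtColor(im,cv2.COLOR_BGR2GRAY)
v,u=np.round(proj(c,[.405,-.161,.086])[0][::-1]).astype(int)
w=g[v-45:v+45,u-45:u+45];cv2.imwrite("pics/wsc.png",cv2.resize(w,None,fx=6,fy=6,interpolation=cv2.INTER_NEAREST))
for th in (40,50,60,70,80,100):
    cs,_=cv2.findContours((w<th).astype(np.uint8),cv2.RETR_EXTERNAL,cv2.CHAIN_APPROX_NONE)
    for k in cs:
        if cv2.contourArea(k)<200:continue
        px=k[:,0,:]+[u-45,v-45];r=rect(ray(c,px,.086)[:,:2]);print(th,r[0],r[1:3],np.degrees(r[3]))
# slot hole by depth too
E
```

```text
3.6667 [ 0.40052546 -0.15910307  0.27002377]
[[325.87378547 194.99618711]]
40 [ 0.40493939 -0.15302487] (21.482994079589844, 9.853857040405273) 101.76557
50 [ 0.40549023 -0.15582956] (27.24013328552246, 9.919265747070312) 101.76549
60 [ 0.40549222 -0.15590883] (29.009244918823242, 9.947591781616211) 101.765465
70 [ 0.40546799 -0.15590868] (29.01949119567871, 9.99514389038086) 101.765434
80 [ 0.40562244 -0.15604704] (29.10929298400879, 10.809188842773438) 103.85085
100 [ 0.40648358 -0.15898103] (35.73873519897461, 11.488232612609863) 103.06903
```

View pics/wsc.png

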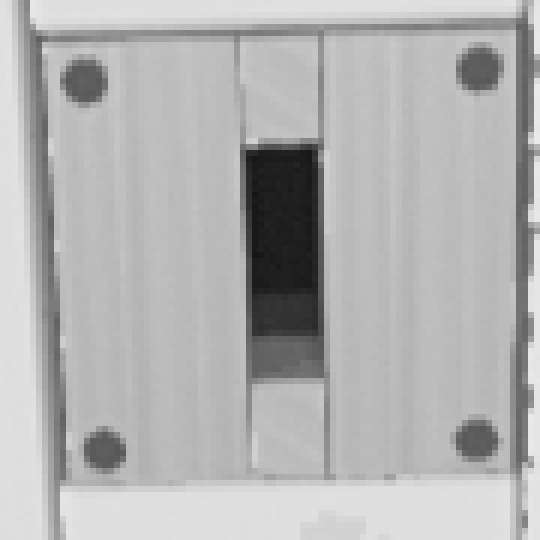

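The slot spans crop columns 245–322 and rows 143–382, with screws at (84,80), (480,69), (104,450) and (476,440). I'll refine with a higher threshold and cross-check against the screws.

```bash
python3 - <<'E'
from h import *
import pickle
c=pickle.load(open("pics/wslot.pkl","rb"));g=cv2.imread("pics/wslot.png",0);o=np.array([326-45,195-45]);w=g[150:240,281:371]
for th in (120,130,140,150):
    cs,_=cv2.findContours((w<th).astype(np.uint8),cv2.RETR_LIST,cv2.CHAIN_APPROX_NONE)
    k=min((k for k in cs if cv2.contourArea(k)>150),key=lambda k:np.linalg.norm(k[:,0].mean(0)-[47,44]))
    r=rect(ray(c,k[:,0,:]+o,.086)[:,:2]);print(th,r[0],r[1:3],np.degrees(r[3]))
S=[]
for x,y in [(84,80),(480,69),(476,440),(104,450)]:
    x//=6;y//=6;m=255.-w[y-5:y+6,x-5:x+6];m=np.clip(m-100,0,None);yy,xx=np.mgrid[-5:6,-5:6]
    S.append([o[0]+x+(xx*m).sum()/m.sum(),o[1]+y+(yy*m).sum()/m.sum()])
W=ray(c,S,.086)[:,:2];print("screws",W.mean(0),np.linalg.norm(np.roll(W,-1,0)-W,axis=1))
for a,b in((3,0),(2,1)):e=W[b]-W[a];print(np.degrees(np.arctan2(e[1],e[0])))
for a,b in((0,1),(3,2)):e=W[b]-W[a];print(np.degrees(np.arctan2(e[1],e[0])))
E
```

```text
120 [ 0.40620685 -0.15917612] (35.93389129638672, 11.700448989868164) 101.818474
130 [ 0.40620377 -0.15921587] (37.53744888305664, 11.722664833068848) 101.818375
140 [ 0.40667395 -0.16006772] (39.30514144897461, 12.141609191894531) 103.26395
150 [ 0.40693433 -0.16084576] (62.34089279174805, 12.2786226272583) 102.81656
screws [ 0.40692049 -0.1595559 ] [0.0581495  0.0581     0.05814522 0.05806893]
102.79056901359836
102.78638818134446
12.88923769841676
12.858633073518146
```

```bash
python3 - <<'E'
from h import *
K=np.array([.4128,.2170]);q=down(np.radians(-4.6))
env.reach([*K,.27],q)
env.movel([*K,.155],velocity=.12)
env.grip(.0,f_grip=70)
s=env.get_state();print(s["time"],s["tcp_pos"],s["opening"],s["gripper_force"],s["force"])
env.movel([*K,.20],velocity=.06);s=env.get_state();print(s["time"],s["opening"],s["gripper_force"],s["force"])
env.movel([*K,.275],velocity=.15)
S=np.array([.4067,-.1596])
env.reach([*S,.275],down(np.radians(12.83)));env.dwell(.2)
c,im,d=shoot("wrist","wheld");s=env.get_state();print(s["time"],s["tcp_pos"],s["opening"],s["force"],s["torque"],s["orientation"],down(np.radians(12.83)))
P=heights(c,d)
u,v=proj(c,[*S,.237])[0].round().astype(int);print(u,v)
E
```

```text
6.8333 [0.4133313  0.21721551 0.15531301] 0.013314139656830986 73.91662236303091 [1.7144128  1.3004667  3.30225825]
7.7333 0.013007386149627174 73.80684535950422 [-7.36814948e-01  8.18066692e-04 -2.07714702e+00]
10.0417 [ 0.40700193 -0.15899459  0.27495334] 0.013252123343997927 [ 0.31934232 -0.32112545 -0.74355242] [0.03494386 0.00206669 0.01604463] [-1.21203735e-05  6.23156447e-01  7.82097207e-01 -4.23921652e-05] [0.         0.62367497 0.78168378 0.        ]
321 282
```

View pics/wheld.png

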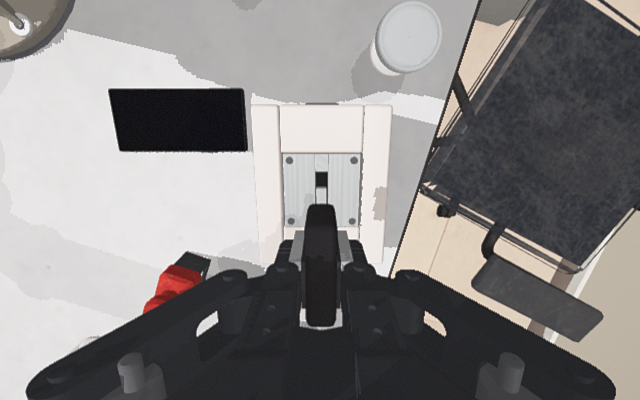

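The held view shows the paddle upright between the pads at about (321,265), in line with the slot at (321,180). Now the guarded insertion.

```bash
python3 - <<'E'
from h import *
import pickle
c=pickle.load(open("pics/wheld.pkl","rb"));d=np.load("pics/wheld.npy");P=heights(c,d);S=np.array([.4067,-.1596])
m=((abs(P[...,2]-.236)<.004)&(np.hypot(P[...,0]-S[0],P[...,1]-S[1])<.045)&(d>0)).astype(np.uint8)
m[:, :300]=0;m[:,343:]=0
n,l,st,ce=cv2.connectedComponentsWithStats(m);i=1+st[1:,4].argmax()
k,_=cv2.findContours((l==i).astype(np.uint8),cv2.RETR_EXTERNAL,cv2.CHAIN_APPROX_NONE);k=max(k,key=cv2.contourArea)
r=rect(ray(c,k[:,0,:],.236)[:,:2]);print("held",r[0],r[1:3],np.degrees(r[3]),np.median(P[l==i][:,2]))
env.movel([*S,.240],velocity=.1);env.dwell(.2)
s=env.get_state();print(s["time"],s["tcp_pos"],s["force"])
hit=env.movel([*S,.171],velocity=.025,stop_force=4)
s=env.get_state();print(hit,s["time"],s["tcp_pos"],"depth mm",(.086-(s["tcp_pos"][2]-.145))*1000,s["force"],s["torque"])
E
```

```text
held [ 0.40611905 -0.1579762 ] (49.54563903808594, 17.698312759399414) 102.93102 0.23564981119192813
10.7417 [ 0.40709281 -0.15965656  0.24055401] [ 0.39483139 -0.34209462 -0.28039607]
True 12.875 [ 0.4068014  -0.15959362  0.17881691] depth mm 52.18309433304177 [-0.53103934  0.37861286  5.34366389] [ 0.13096689  0.00186049 -0.02051948]
```

Contact came at 52 mm depth, within the plunger's range. I'll press in small steps and watch the stiffness.

```bash
python3 - <<'E'
from h import *
S=np.array([.4067,-.1596]);env.dwell(.2)
z=env.get_state()["tcp_pos"][2];z0=z
for i in range(9):
    s=env.get_state();f=s["force"];print(round((z0-s["tcp_pos"][2])*1000,2),f.round(2),s["torque"].round(3),round(s["opening"],4))
    if f[2]>14.6:break
    z-=.001 if f[2]<12 else .0005
    env.movel([*S,z],velocity=.02,stop_force=8);env.dwell(.12)
print(env.get_state()["time"],env.get_state()["tcp_pos"])
E
```

```text
0.0 [ 1.   -0.04  5.57] [ 0.029 -0.173  0.041] 0.013
0.79 [-0.27  0.38  4.87] [ 0.12   0.031 -0.028] 0.0133
1.74 [-0.66  0.5   7.35] [0.12  0.162 0.006] 0.0129
2.67 [-2.16  0.77  9.31] [ 0.136  0.203 -0.023] 0.013
3.59 [-0.22  0.74 10.92] [0.204 0.307 0.004] 0.0135
4.52 [-1.88  0.85 11.67] [ 0.173  0.384 -0.002] 0.0133
5.44 [-1.12  1.59 13.76] [ 0.214  0.517 -0.027] 0.013
5.91 [-1.73  1.28 13.91] [0.28  0.532 0.066] 0.0128
6.37 [-1.5   1.97 14.75] [ 0.373  0.528 -0.043] 0.0132
16.0083 [ 0.40700185 -0.15980906  0.17253643]
```

The plunger slope is right, at about 1.6 N/mm and 7.6 mm pressed. Turning in guarded steps.

```bash
python3 - <<'E'
from h import *
S=np.array([.4067,-.1596]);s=env.get_state();q0=s["qpos"];z=s["tcp_pos"][2]-.0001
o=[]
for sg in(1,-1):
    j=kin.inverse_kinematics([*S,z],down(np.radians(12.83+90*sg)));print(sg,None if j is None else (j-q0).round(2),None if j is None else j.round(2))
    if j is not None:o.append((abs(j-q0).max(),sg))
sg=min(o)[1]
for a in range(15,91,15):
    t0=env.get_state()["time"]
    hit=env.movel([*S,z],velocity=.02,rot=down(np.radians(12.83+a*sg)),stop_force=8)
    s=env.get_state();print(a,hit,round(s["time"]-t0,2),s["tcp_pos"].round(4),s["force"].round(1),s["torque"].round(2),s["orientation"].round(3),round(s["opening"],4))
    if hit or s["force"][2]>22:break
print(s["time"])
E
```

```text
1 [ 0.34 -0.11 -0.44 -0.02  0.29 -0.05  1.26] [-0.16  0.31  0.46  2.25 -0.23  0.63  2.26]
-1 [-0.21  0.26  0.38  0.01 -0.37  0.19 -1.18] [-0.71  0.67  1.28  2.27 -0.89  0.87 -0.18]
15 False 0.41 [ 0.4077 -0.1601  0.1732] [-0.3  0.9 13.4] [ 0.16  0.12 -0.12] [0.001 0.721 0.693 0.001] 0.0132
30 False 0.41 [ 0.4079 -0.1602  0.1733] [ 0.2  0.9 13.4] [ 0.15 -0.04 -0.13] [0.001 0.805 0.593 0.001] 0.0128
45 False 0.41 [ 0.4079 -0.1602  0.1733] [ 0.7  0.2 13.8] [ 0.15 -0.06 -0.06] [0.001 0.875 0.483 0.001] 0.0132
60 False 0.41 [ 0.4079 -0.1602  0.1733] [ 0.3  1.  13.1] [ 0.23 -0.12 -0.04] [0.001 0.931 0.365 0.001] 0.0131
75 False 0.41 [ 0.4078 -0.1602  0.1733] [ 0.   0.7 13.2] [ 0.2  -0.11 -0.01] [0.001 0.971 0.24  0.001] 0.0131
90 False 0.41 [ 0.4078 -0.1602  0.1733] [ 0.8  0.9 13.7] [ 0.28 -0.17 -0.07] [0.001 0.994 0.111 0.001] 0.0131
18.4583
```

```bash
python3 - <<'E'
from h import *
S=np.array([.4067,-.1596]);env.dwell(.3);s=env.get_state();z0=z=s["tcp_pos"][2]
q=s["orientation"];T=Rn.from_quat(q[[1,2,3,0]]).as_matrix();print("yaw",np.degrees(np.arctan2(T[1,1],T[0,1])))
R=down(np.radians(102.83))
for i in range(9):
    s=env.get_state();f=s["force"];print(round((s["tcp_pos"][2]-z0)*1000,2),f.round(2),s["torque"].round(2))
    if f[2]<3.5:break
    z+=.001 if f[2]>6 else .0005
    env.movel([*S,z],velocity=.02,rot=R);env.dwell(.12)
print(s["time"],s["tcp_pos"])
c,im,d=shoot("wrist","wlock")
E
```

```text
yaw -77.19376430446465
0.0 [ 0.69  1.1  13.18] [ 0.17 -0.08 -0.1 ]
1.74 [-0.8  -0.34 10.79] [-0.07  0.17 -0.02]
2.65 [ 0.98 -1.43  9.34] [-0.16  0.08 -0.09]
3.56 [ 0.53 -0.34  7.27] [-0.21 -0.04 -0.06]
4.48 [-0.18 -0.43  6.93] [-0.3  -0.13  0.02]
5.29 [ 0.94 -2.15  4.08] [-0.44 -0.37  0.01]
5.59 [ 1.53 -2.18  4.27] [-0.5  -0.69 -0.  ]
5.99 [ 2.64 -1.09  4.23] [-0.31 -0.63 -0.  ]
6.17 [ 5.17 -1.64 -6.87] [-0.48 -1.29  0.01]
24.7333 [ 0.4065917  -0.1594492   0.17954547]
```

The head rose 6.2 mm and then met the groove's ceiling (a −7 N pull), so it is caught. My rise command used the other half-turn of the same orientation, so the gripper spun 180° on its first step while still pressed. That is equivalent for a symmetric key, but the picture needs checking. I'll unload, release, back off and look.

```bash
python3 - <<'E'
from h import *
s=env.get_state();p=s["tcp_pos"];print(s["qpos"].round(2),s["joint_torque"].round(1),s["opening"])
env.movel([.4067,-.1596,p[2]-.0006],velocity=.02);env.dwell(.2);s=env.get_state();print(s["force"].round(2),s["torque"].round(2))
env.grip(.085,f_grip=20);env.dwell(.2);s=env.get_state();print(s["opening"],s["force"].round(2),s["time"])
env.movel([.4067,-.1596,.30],velocity=.1);env.dwell(.3)
c,im,d=shoot("wrist","wfin");shoot("side","sfin")
s=env.get_state();print(s["time"],s["tcp_pos"],s["force"])
P=heights(c,d);m=((P[...,2]>.10)&(P[...,2]<.16)&(np.hypot(P[...,0]-.4067,P[...,1]+.1596)<.045)&(d>0));print("paddle top z",np.percentile(P[m][:,2],[50,90]))
zt=np.median(P[m][:,2]);k,_=cv2.findContours((m&(abs(P[...,2]-zt)<.004)).astype(np.uint8),cv2.RETR_EXTERNAL,cv2.CHAIN_APPROX_NONE);k=max(k,key=cv2.contourArea)
r=rect(ray(c,k[:,0,:],zt)[:,:2]);print(r[0],r[1:3],np.degrees(r[3]))
a=im[60:360,170:470];b=cv2.imread("pics/sfin.png")[120:320,200:500]
cv2.imwrite("pics/fin.png",np.hstack([cv2.resize(a,(400,400)),cv2.resize(b,(400,400*200//300*3//2))[:400]]))
E
```

```text
[-0.19  0.29  0.49  2.24 -0.23  0.65  2.26] [  0.2 -35.5   4.3 -16.8   0.2   1.9  -0. ] 0.012906630283675738
[ 1.73 -0.08  3.95] [-0.12 -0.54 -0.02]
0.08495202657263497 [-0.88  0.21  0.28] 26.125
27.8833 [ 0.4066849  -0.15960849  0.29990201] [-0.33767881  1.00531984 -0.45190485]
paddle top z [0.13997871 0.1409384 ]
[ 0.40483328 -0.16028769] (49.07402801513672, 13.570456504821777) 12.810971Traceback (most recent call last):
  File "<stdin>", line 12, in <module>
    return _nx.concatenate(arrs, 1, dtype=dtype, casting=casting)
           ~~~~~~~~~~~~~~~^^^^^^^^^^^^^^^^^^^^^^^^^^^^^^^^^^^^^^^
ValueError: all the input array dimensions except for the concatenation axis must match exactly, but along dimension 0, the array at index 0 has size 400 and the array at index 1 has size 399
```

View pics/wfin.png

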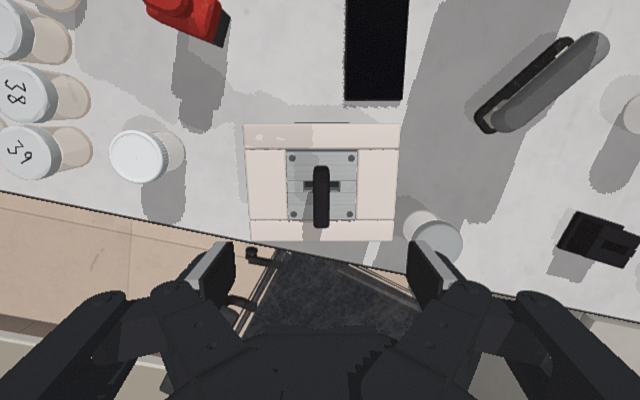

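View pics/sfin.png

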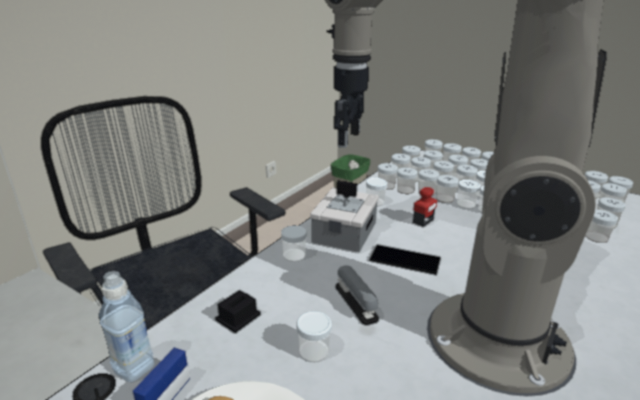

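The wrist view shows the paddle upright at (321,197), square across the slot at (321,186). In the side view the stand at (238,308) is empty, both cups stand where they were, and the gripper is clear.

```bash
python3 -c "
from cell import job;print(job.job_done())"
```

```text
the job is handed in; nothing more can be done
None
```

The T-key is locked in the carrier, upright with its grip square across the slot, and released; the push never read above about 15 N, the other things look unmoved, and the job was handed in at about 28 s (the gripper made one unplanned extra half turn while the key was pressed, with no sign of harm).

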